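Move a tacky tin wing with a spatula

ROBOT

A 6-joint arm with a two-finger parallel gripper is mounted at the origin on the work surface. World frame = base frame: x ahead of the robot, y to its left, z up, the work surface at z = 0. Lengths are in m, angles in rad, forces in N, time in s.
With the tool pointing down it reaches from about 0.375 to 0.925 m from the base axis. Payload 5.7 kg.
Tool frame: the origin (TCP) lies midway between the tips of the shut fingers; the grasp point (between the pads) lies 19 mm behind it (ctrl.grasp_offset is the x of the grasp point in the tool frame, in m); x points along the fingers, z is the direction in which the jaws open and shut, and the axes are right-handed (so a half turn about x gives the same grasp; the last joint's range is limited). The gripper opens to 88 mm and grips with 3 to 60 N. Pads are 20 mm wide; open, the fingers measure 115 mm over their backs; the gripper's body (75 mm by 178 mm) begins 61 mm behind the grasp point.
Start: joints at [1.221, 0.359, 1.51, -0, 1.272, -0.115], TCP at [0.14, 0.584, 0.195] pointing down, gripper open.
Joint ranges: [-2.97, 2.97], [-1.01, 2.36], [0.21, 2.38], [-0.96, 4.11], [0.2, 2.71], [-2.98, 2.98]. Speed limits (rad/s): [2.39, 2.39, 3.14, 3.14, 3.14, 3.14].

INTERFACE

Orientations are given as a unit quaternion [w, x, y, z].
In Python, from plant import ctrl gives the robot as it stands.
- The arm moves only by the tool move_arm, never from a script. Its arguments are lists of equal length, an entry for each row: "gripper": the closure in counts, from 0 (fully open) to 255 (shut); "dp": the shift along the tool's x, y, z in mm, a list of three; "turn": the turn about the tool's x in degrees. In form: {"gripper": [gripper, ...], "dp": [[tx, ty, tz], ...], "turn": [turn, ...]}. A call has exactly 10 rows; each row is the pose to reach, as a shift and turn from the pose commanded when the call began, along the tool's axes at that moment; what a row does not reach only later rows make up. A row lasts 1/8 s, in which the tool goes at most 62.5 mm and 10.7 degrees, less where a joint would pass 70% of its speed; a pose out of reach is approached as far as the arm can. A call with a gripper value outside its range is refused whole. The fingers move at their own pace and stop on an object; the grip force is fixed at half the most. Time passes only in rows, so rows that repeat a pose let the fingers close, or fill a call up. It gives the time, the measured TCP pose, the force and the opening at its end, in the units of the state.
- ctrl.state(): the state, without advancing time (a new reading comes with each control period).
- ctrl.camera(name): name is "side" or "top" or "wrist"; returns a dict with "image" (420x560x3 uint8, red, green, blue), "fx", "fy", "cx", "cy" (pixels), "position" and "attitude" of the camera in the world; the wrist camera has in their place "tool_from_camera" (4x4, takes a point from camera to tool coordinates, whose origin is the TCP and whose axes are the tool frame's). Camera axes: x right, y down, z forward; pixel columns grow to the right and rows downward; lengths in m; the calibration is good to about 2 mm. A picture is of the moment at which its call begins: read the wrist's pose just before it. There is no depth.
- ctrl.finish_job(): hands the job in, once; it reports no verdict.
The state is a dict: "time_s": time; "q": joint angles; "dq": joint speeds; "effort": joint torques, N m; "ee_pos": TCP position; "ee_rot": TCP orientation; "ft_force": force on the tool from outside, world axes, zero at the start; "ft_torque": the same for the moment, N m; "grip_width": opening from 0.0 (shut) to 1.0 (fully open).
Only numpy, scipy, OpenCV 4.12 (cv2) and the standard library are available. Lean on these libraries where they do the work, as an engineer would, in place of code of your own. Each camera call takes 0.05 s, during which the arm holds its last target. There are 200 camera calls.

TASK

The lacquer on the pale blue toy wing is still tacky, so the gripper must not touch it: take the green-handled spatula, slide its blade under the wing between the rails of the wooden drying rack and lift the wing off. Carry it to the chromed curing stand and set it down gently, squarely across both rails, flat between the red end lips and with both tips overhanging. Then draw the blade out and set the spatula down on the bare bench, flat on its blade and foot, leaving everything else where it is.

Things in the scene. Friction and masses are not known exactly. Their poses are not given: they have to be found in the camera images.
- wing: pale blue flat tin wing with red bands and rounded tips, 70 (its x, chord) x 140 (its y, span) x 4 thick, 40 to 85 g, lying loose across the two rails of the drying rack (overhanging each by about 20), between the end lips. Origin: centre of its underside, z up
- spatula: offset spatula, 140 g: steel blade 80 (x) x 50 (y) x 2.5 thick lying flat; a 9 thick neck rises from its rear end to a level green handle 18 wide, 22 high, from x = -75 to -185, axis 45 above the blade's underside; a 46 wide wire foot at x = -178 reaches down to the blade's underside level, so it stands level. Origin: centre of the blade's underside; x towards the blade tip, z up
- spatula_grip (a point): point on the axis of the spatula's handle to grip, 100 behind the blade centre and 45 above the blade's underside (about 25 forward of the handle's middle)
- spatula_tip (a point): middle of the blade's front edge, underside, 40 ahead of the blade centre
- drying_rack: the wing starts here: cork base, wooden rails and lips; base 130 (x) x 120 (y) x 6; two rails along x, 10 wide, centred at y = +-45 (80 clear between), tops 28 above the bench (22 free over the base); at both ends of each rail a lip stands 8 higher, inner faces at x = +-50. Open between the rails. Fixed; its -x end faces roughly to the robot. Origin: centre of underside, z up
- drying_rack_seat (a point): centre of the drying rack, level with the rail tops (28 above the bench)
- curing_stand: the wing goes here: dark steel base, chromed rails, red lips; base 130 (x) x 120 (y) x 6; two rails along x, 10 wide, centred at y = +-45 (80 clear between), tops 28 above the bench (22 free over the base); at both ends of each rail a lip stands 8 higher, inner faces at x = +-50. Open between the rails. Fixed; its -x end faces roughly to the robot. Origin: centre of underside, z up
- curing_stand_seat (a point): centre of the curing stand, level with the rail tops (28 above the bench)
- airplane: bystander, leave alone: wingless pale blue tin toy airplane, 150 long, 75 high, standing on wheels
- duck: bystander, leave alone: yellow celluloid duck, 60 long, 60 high
- brass_vise: bystander, leave alone: brass hand vise lying down, about 140 long, 48 high
- rule_block: bystander, leave alone: steel rule block 120 x 32 x 25
- lacquer_jar: bystander, leave alone: small lacquer jar, 52 diameter, 70 high

How it is judged:
On the way, in this order (a step that is already met when the one before it is completed fails the run):
1. the wing is lifted clear of the drying rack, level, on the spatula's blade (z of wing in the frame of drying_rack_seat above 0.02 m and contact force between wing and spatula above 0.2 N and contact force between wing and drying_rack below 0.02 N and angle between wing's own z axis and vertical below 0.35 rad), for 0.2 s.
2. the wing lies squarely on the curing stand's rails between the lips, off the blade (x of wing in the frame of curing_stand_seat between -0.018 and 0.018 m and y of wing in the frame of curing_stand_seat between -0.02 and 0.02 m and z of wing in the frame of curing_stand_seat between -0.003 and 0.003 m and angle between wing's own z axis and vertical below 0.06 rad and angle between the x axis of wing and the x axis of curing_stand, either way round below 0.25 rad and contact force between wing and curing_stand above 0.1 N and contact force between wing and spatula below 0.02 N), for 0.2 s.
At the end, for the whole second after the job is handed in: The wing rests flat on both rails of the curing stand, centred within 18 mm along and 20 mm across, within 0.25 rad of square, 3 mm of rail height, at rest, clear of the blade; the spatula lies level (0.06 rad) on the bench, within 6 mm of its height, touching neither rack (all of step 2 and linear speed of each of wing, spatula below 0.02 m/s and height (world z) of spatula between -0.004 and 0.006 m and angle between spatula's own z axis and vertical below 0.06 rad and contact force between spatula and curing_stand below 0.02 N and contact force between spatula and drying_rack below 0.02 N).
It fails at once if the gripper or arm touches the tacky wing (contact force between any of the fingers, the arm and wing above 0.1 N).
It fails at once if the wing falls off or is tipped steeply (height (world z) of wing below 0.018 m or angle between wing's own z axis and vertical above 0.6 rad).
It fails at once if the wing is dropped or slammed onto the curing stand (over 12 N) (contact force between wing and curing_stand above 12 N).
It fails at once if a bystander is moved more than 25 mm (distance of any of airplane, duck, brass_vise, rule_block, lacquer_jar from where it was at the start of the episode above 0.025 m).
It also fails if it takes over 67 s, if anything falls off the work surface, if the arm or the gripper's body presses on something with over 40 N, if the wrist force passes 120 N, or if a joint passes its speed limit or range.

## Working session

There is one attempt and no reset: what is moved stays moved. The work goes in short steps, Python scripts to look and compute and a tool call to move; the robot and the scene stay as the last step left them, time stands still between calls to the robot, and variables do not carry over. Pictures are saved under pics/ and viewed, about 8 in all and at most 12, crops included, and the job is handed in when it is done.

Besides the shell and the picture viewer there is one more tool, called after "Emit:" in YAML: its name, and indented under it one key for each argument. move_arm: Moves the arm, as the interface text tells. Its arguments: {"type":"object","properties":{"gripper":{"type":"array"},"dp":{"type":"array"},"turn":{"type":"array"}},"required":["gripper","dp","turn"]}

```bash
ls; mkdir -p pics; python3 - <<'E'
from plant import ctrl
import cv2
s=ctrl.state();print(s['time_s'],s['ee_pos'],s['ee_rot'],s['ft_force'],ctrl.grasp_offset)
ims=[]
for n in['top','side']:
    c=ctrl.camera(n);cv2.imwrite(f'pics/{n}0.png',c['image'][:,:,::-1]);print(n,{k:c[k] for k in c if k!='image'})
E
```

```text
pics
0.0 [0.13936615 0.58282109 0.19380948] [ 0.55457218 -0.43834728  0.55566806  0.43764639] [-0.05816571 -0.41069954  0.71198069] -0.0187
top {'fx': 457.450680931082, 'fy': 457.450680931082, 'cx': 278.8847686266145, 'cy': 209.9918576323653, 'position': array([0.35618701, 0.01791391, 1.34920151]), 'attitude': array([ 0.06949253, -0.69690337,  0.71009569, -0.07252987])}
side {'fx': 425.655388306201, 'fy': 425.655388306201, 'cx': 282.5015239129098, 'cy': 206.5853615798141, 'position': array([0.25635841, 0.59314406, 0.87745476]), 'attitude': array([ 0.08942353, -0.23028481,  0.91142998, -0.32904062])}
```

View pics/top0.png

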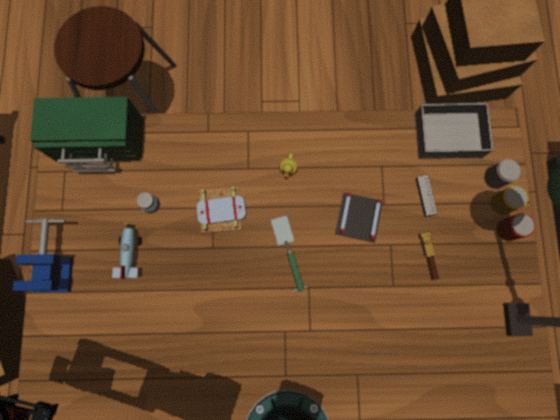

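View pics/side0.png

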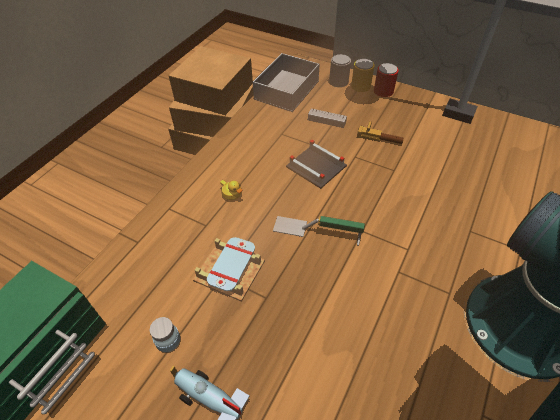

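```bash
cat > h.py <<'E'
from plant import ctrl
import numpy as np, cv2
from scipy.spatial.transform import Rotation as R
def rot(q): return R.from_quat(np.roll(q,-1)).as_matrix()
def cam(n):
    s=ctrl.state(); c=ctrl.camera(n)
    if n=='wrist':
        T=np.array(c['tool_from_camera']);Rt=rot(s['ee_rot'])
        c['R']=Rt@T[:3,:3];c['p']=np.array(s['ee_pos'])+Rt@T[:3,3]
    else: c['R']=rot(c['attitude']);c['p']=np.array(c['position'])
    c['bgr']=np.ascontiguousarray(c['image'][:,:,::-1]);return c
def proj(c,P):
    X=(np.atleast_2d(P)-c['p'])@c['R'];return np.c_[c['cx']+c['fx']*X[:,0]/X[:,2],c['cy']+c['fy']*X[:,1]/X[:,2]]
def plane(c,uv,z):
    uv=np.atleast_2d(uv).astype(float)
    d=np.c_[(uv[:,0]-c['cx'])/c['fx'],(uv[:,1]-c['cy'])/c['fy'],np.ones(len(uv))]@c['R'].T
    return c['p']+d*((z-c['p'][2])/d[:,2])[:,None]
def blobs(mask,amin=20):
    cs,_=cv2.findContours(mask.astype(np.uint8),cv2.RETR_EXTERNAL,cv2.CHAIN_APPROX_NONE)
    return sorted([k for k in cs if cv2.contourArea(k)>amin],key=cv2.contourArea,reverse=True)
E
python3 - <<'E'
from h import *
for n in['top','side']:
    c=cam(n);print(n,proj(c,[[0,0,0],[.139,.583,.194]]).round())
    hsv=cv2.cvtColor(c['bgr'],cv2.COLOR_BGR2HSV)
    pts={'top':[(221,210),(283,230),(295,270),(361,217),(240,215)],'side':[(233,262),(291,226),(342,225),(317,163),(250,255)]}[n]
    for p in pts: print(p,hsv[p[1],p[0]],plane(c,p,.03).round(3))
    b=(slice(170,300),slice(180,400)) if n=='top' else (slice(120,310),slice(180,400))
    cv2.imwrite(f'pics/{n}1.png',cv2.resize(c['bgr'][b],None,fx=3,fy=3,interpolation=cv2.INTER_CUBIC))
E
```

```text
top [[287. 436.]
 [ 41. 401.]]
(221, 210) [109  26 170] [[0.628 0.18  0.03 ]]
(283, 230) [ 48  16 161] [[ 0.565 -0.001  0.03 ]]
(295, 270) [ 64 106  99] [[ 0.449 -0.033  0.03 ]]
(361, 217) [13 47 65] [[ 0.6   -0.231  0.03 ]]
(240, 215) [107  24 171] [[0.612 0.124 0.03 ]]
side [[522. 323.]
 [382. 615.]]
(233, 262) [ 95  30 211] [[0.625 0.179 0.03 ]]
(291, 226) [ 14  36 189] [[0.555 0.022 0.03 ]]
(342, 225) [46 76 64] [[ 0.444 -0.041  0.03 ]]
(317, 163) [ 12  83 113] [[ 0.594 -0.211  0.03 ]]
(250, 255) [ 92  19 201] [[0.6   0.144 0.03 ]]
```

View pics/top1.png

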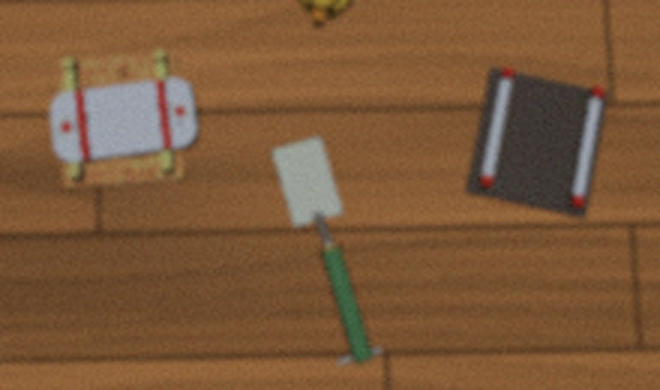

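```bash
python3 - <<'E'
from h import *
for n in['top','side']:
    c=cam(n);hsv=cv2.cvtColor(c['bgr'],cv2.COLOR_BGR2HSV);H,S,V=[hsv[...,i].astype(int) for i in range(3)]
    def sel(m,box):
        k=np.zeros_like(m);k[box[1]:box[3],box[0]:box[2]]=m[box[1]:box[3],box[0]:box[2]];return k
    bx={'top':[(190,180,250,240),(265,210,300,250),(280,240,310,300),(335,185,390,250)],'side':[(190,225,275,300),(265,205,325,245),(310,205,375,245),(270,120,360,200)]}[n]
    def info(m,z,nm):
        for b in blobs(m,8 if nm=='red' else 40)[:4]:
            P=plane(c,b[:,0],z)[:,:2].astype(np.float32); r=cv2.minAreaRect(P); bp=cv2.boxPoints(r)
            e=[bp[1]-bp[0],bp[2]-bp[1]];L=max(e,key=np.linalg.norm);a=np.degrees(np.arctan2(L[1],L[0]))%180
            print(n,nm,'ctr',np.round(r[0],4),'size',np.round(r[1],3),'long axis deg',round(a,1))
    info(sel((S<70)&(V>130),bx[0]),.032,'wing')
    info(sel((S<50)&(V>125),bx[1]),.0025,'blade')
    info(sel((H>40)&(H<90)&(S>60),bx[2]),.050,'handle')
    info(sel(((H<8)|(H>172))&(S>120)&(V>80),bx[3]),.036,'red')
    info(sel((S<70)&(V>110),bx[3]),.028,'rail')
s=ctrl.state();print(rot(s['ee_rot']).round(4))
E
```

```text
top wing ctr [0.6306 0.1808] size [0.071 0.072] long axis deg 96.9
top wing ctr [0.6224 0.2379] size [0.073 0.027] long axis deg 7.3
top wing ctr [0.637  0.1242] size [0.068 0.026] long axis deg 7.0
top blade ctr [0.5696 0.0013] size [0.079 0.05 ] long axis deg 15.1
top handle ctr [ 0.4444 -0.0333] size [0.105 0.016] long axis deg 16.1
top red ctr [ 0.5598 -0.1724] size [0.012 0.009] long axis deg 88.9
top rail ctr [ 0.5961 -0.2734] size [0.011 0.099] long axis deg 166.3
top rail ctr [ 0.6165 -0.1857] size [0.011 0.099] long axis deg 166.3
side wing ctr [0.6282 0.1826] size [0.07  0.071] long axis deg 97.0
side wing ctr [0.6208 0.2391] size [0.071 0.026] long axis deg 6.8
side wing ctr [0.6349 0.1259] size [0.07  0.026] long axis deg 6.8
side blade ctr [ 0.5543 -0.0017] size [0.11  0.055] long axis deg 23.8
side handle ctr [ 0.4432 -0.033 ] size [0.107 0.019] long axis deg 15.5
side rail ctr [ 0.6144 -0.1828] size [0.013 0.096] long axis deg 166.5
side rail ctr [ 0.5946 -0.2695] size [0.011 0.095] long axis deg 166.6
[[-2.000e-04 -9.725e-01  2.327e-01]
 [-6.000e-04  2.327e-01  9.725e-01]
 [-1.000e+00  1.000e-04 -7.000e-04]]
```

Emit:
move_arm:
  gripper: [0,0,0,0,0,0,0,0,0,0]
  dp:
    - [0,-20,-22]
    - [0,-60,-66]
    - [0,-105,-116]
    - [0,-155,-171]
    - [0,-205,-226]
    - [0,-255,-281]
    - [0,-305,-336]
    - [0,-350,-386]
    - [0,-390,-430]
    - [0,-415,-457]
  turn: [0,-3,-6,-9,-12,-15,-18,-22,-26,-29]

```text
time_s: 1.55
ee_pos: [0.4241, 0.0651, 0.195]
ee_rot: [-0.428, 0.564, -0.427, -0.563]
ft_force: [1.0, 0.7, -0.5]
grip_width: 1.0
```

```bash
python3 - <<'E'
from h import *
s=ctrl.state();Rt=rot(s['ee_rot']);print(s['time_s'],s['ee_pos'],Rt.round(3),s['q'])
t=np.array([.4732,-.0254,.19]);print('dp',(Rt.T@(t-s['ee_pos'])*1000).round(1),'z yaw',np.degrees(np.arctan2(Rt[1,2],Rt[0,2])))
E
```

```text
1.55 [0.42413413 0.06513106 0.19501396] [[ 0.001 -0.963 -0.27 ]
 [ 0.    -0.27   0.963]
 [-1.    -0.001 -0.   ]] [-9.06164599e-03  1.07419940e-01  1.85643649e+00  1.89681238e-04
  1.17664023e+00 -1.85284795e+00]
dp [   5.1  -22.8 -100.4] z yaw 105.637000866456
```

Emit:
move_arm:
  gripper: [0,0,0,0,0,0,0,0,0,0]
  dp:
    - [5,-5,-20]
    - [5,-12,-50]
    - [5,-18,-80]
    - [5,-22,-95]
    - [5,-23,-100]
    - [5,-23,-100]
    - [5,-23,-100]
    - [5,-23,-100]
    - [5,-23,-100]
    - [5,-23,-100]
  turn: [0,0,0,0,0,0,0,0,0,0]

```text
time_s: 2.8
ee_pos: [0.4722, -0.0229, 0.1897]
ee_rot: [-0.428, 0.563, -0.428, -0.563]
ft_force: [0.2, 0.3, 0.4]
grip_width: 1.001
```

```bash
python3 - <<'E'
from h import *
c=cam('wrist');s=ctrl.state();print(s['ee_pos'],c['p'],c['R'].round(2))
cv2.imwrite('pics/w0.png',c['bgr'])
print('expected grip,blade,tip,tail px',proj(c,[[.4732,-.0254,.045],[.5696,.0013,.0025],[.608,.012,0],[.391,-.048,.045]]).round())
hsv=cv2.cvtColor(c['bgr'],cv2.COLOR_BGR2HSV);m=(hsv[...,0]>40)&(hsv[...,0]<90)&(hsv[...,1]>60)
for b in blobs(m,200)[:2]:
    P=plane(c,b[:,0],.056)[:,:2].astype(np.float32);print(cv2.boundingRect(b),cv2.minAreaRect(P),cv2.boxPoints(cv2.minAreaRect(P)))
E
```

```text
[ 0.4721628  -0.02296757  0.18970648] [ 0.40585667 -0.04019983  0.38031485] [[-0.27  0.93  0.24]
 [ 0.96  0.26  0.07]
 [ 0.    0.25 -0.97]]
expected grip,blade,tip,tail px [[283. 193.]
 [284. 268.]
 [284. 297.]
 [283. 105.]]
(277, 105, 19, 115) ((0.44326695799827576, -0.03121820278465748), (0.10781822353601456, 0.016700921580195427), 15.305163383483887) [[ 0.38906562 -0.03739375]
 [ 0.39347398 -0.05350235]
 [ 0.4974683  -0.02504265]
 [ 0.49305993 -0.00893405]]
```

View pics/w0.png

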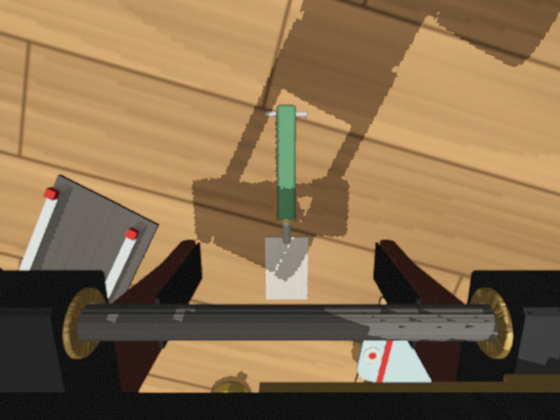

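Emit:
move_arm:
  gripper: [0,0,0,0,0,0,0,0,0,0]
  dp:
    - [15,0,0]
    - [45,0,0]
    - [80,0,0]
    - [110,0,0]
    - [135,0,0]
    - [152,0,0]
    - [160,0,0]
    - [164,0,0]
    - [164,0,0]
    - [164,0,0]
  turn: [0,0,0,0,0,0,0,0,0,0]

```text
time_s: 4.1
ee_pos: [0.4727, -0.0232, 0.0262]
ee_rot: [-0.428, 0.563, -0.428, -0.563]
ft_force: [-0.1, -0.3, -0.5]
grip_width: 1.001
```

Emit:
move_arm:
  gripper: [120,255,255,255,255,255,255,255,255,255]
  dp:
    - [0,0,0]
    - [0,0,0]
    - [0,0,0]
    - [0,0,0]
    - [0,0,0]
    - [0,0,0]
    - [0,0,0]
    - [0,0,0]
    - [0,0,0]
    - [0,0,0]
  turn: [0,0,0,0,0,0,0,0,0,0]

```text
time_s: 5.35
ee_pos: [0.4722, -0.0231, 0.0257]
ee_rot: [-0.428, 0.563, -0.428, -0.563]
ft_force: [-1.2, -0.8, -0.4]
grip_width: 0.194
```

Emit:
move_arm:
  gripper: [255,255,255,255,255,255,255,255,255,255]
  dp:
    - [-3,0,0]
    - [-15,0,0]
    - [-35,0,0]
    - [-60,0,0]
    - [-80,0,0]
    - [-95,0,0]
    - [-100,0,0]
    - [-100,0,0]
    - [-100,0,0]
    - [-100,0,0]
  turn: [0,0,0,0,0,0,0,0,0,0]

```text
time_s: 6.6
ee_pos: [0.4717, -0.023, 0.1251]
ee_rot: [0.428, -0.563, 0.428, 0.563]
ft_force: [-0.2, 0.6, -1.5]
grip_width: 0.196
```

```bash
python3 - <<'E'
from h import *
s=ctrl.state();Rt=rot(s['ee_rot']);print(s['time_s'],s['ee_pos'],np.degrees(np.arctan2(Rt[1,2],Rt[0,2])))
c=cam('wrist');cv2.imwrite('pics/w1.png',c['bgr'])
f=-Rt[:,1];z=np.array([0,0,1.]);g=np.array(s['ee_pos'])+.0187*z
print(proj(c,[g+.06*f+k*.025*Rt[:,2]-.0425*z for k in(-1,1)]+[g+.14*f+k*.025*Rt[:,2]-.0425*z for k in(-1,1)]+[g-.085*f+.011*z]).round(1))
for n in['side']:
    d=cam(n);cv2.imwrite(f'pics/{n}2.png',cv2.resize(d['bgr'][100:300,180:480],None,fx=2.6,fy=2.6))
E
```

```text
6.6 [ 0.47168988 -0.02299542  0.12508462] 105.54573652418112
[[249.9 311.4]
 [321.1 311.4]
 [252.7 405.3]
 [318.4 405.3]
 [284.8  84.2]]
```

View pics/w1.png

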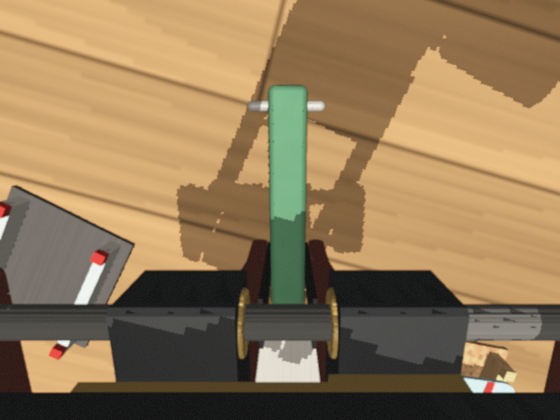

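```bash
python3 - <<'E'
from h import *
for n,cr in[('top',np.array([[69,68],[161,58],[75,172],[167,163]])/3+[180,170])]:
    c=cam(n);P=plane(c,cr,.034);print(P.round(4),P.mean(0),[np.degrees(np.arctan2(*(P[i]-P[i+2])[1::-1])) for i in(0,1)])
for n,b in[('top',(190,180,250,240)),('side',(190,225,275,305))]:
    c=cam(n);hsv=cv2.cvtColor(c['bgr'],cv2.COLOR_BGR2HSV);H,S,V=[hsv[...,i].astype(int) for i in range(3)]
    m=(H>19)&(H<40)&(S>60)&(V>90);k=np.zeros_like(m);k[b[1]:b[3],b[0]:b[2]]=m[b[1]:b[3],b[0]:b[2]]
    for q in blobs(k,3)[:8]: 
        M=q[:,0].mean(0);print(n,M,cv2.contourArea(q),plane(c,M,.034)[0,:2].round(4))
    x0,y0,x1,y1=b;cv2.imwrite(f'pics/{n}3.png',cv2.resize(c['bgr'][y0:y1,x0:x1],None,fx=7,fy=7,interpolation=cv2.INTER_CUBIC))
E
```

```text
[[0.6808 0.2329 0.034 ]
 [0.6892 0.1423 0.034 ]
 [0.5768 0.2257 0.034 ]
 [0.584  0.1364 0.034 ]] [0.63271832 0.18434142 0.034     ] [np.float64(4.009858790098733), np.float64(3.2131606871862584)]
top [202.53846154 194.38461538] 35.0 [0.6756 0.2342]
top [233.09090909 190.90909091] 27.0 [0.6845 0.144 ]
top [234.04 223.6 ] 25.5 [0.5863 0.1412]
top [204.23076923 226.53846154] 12.5 [0.5792 0.2279]
side [200.82857143 271.68571429] 38.5 [0.6743 0.2383]
side [220.07142857 241.96428571] 25.0 [0.682  0.1482]
side [255.16666667 255.72222222] 19.0 [0.5867 0.142 ]
side [237.72222222 286.61111111] 17.0 [0.5789 0.2308]
```

View pics/side3.png

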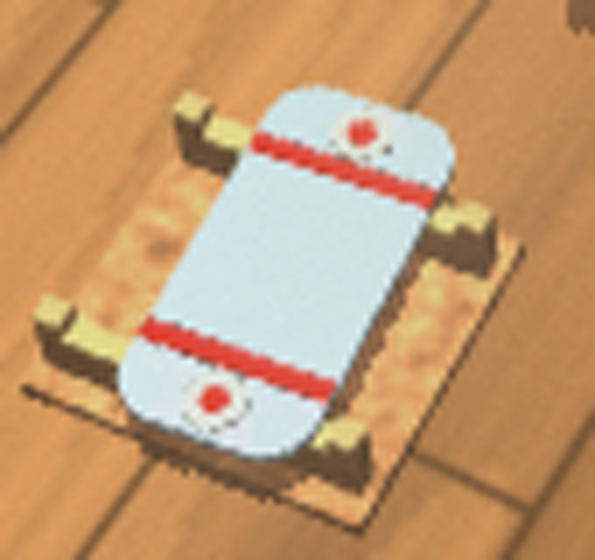

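Emit:
move_arm:
  gripper: [255,255,255,255,255,255,255,255,255,255]
  dp:
    - [0,1,10]
    - [0,3,35]
    - [0,5,70]
    - [0,8,110]
    - [0,10,145]
    - [0,12,175]
    - [0,12,192]
    - [0,12,197]
    - [0,12,197]
    - [0,12,197]
  turn: [0,1,3,5,7,9,10,10,10,10]

```text
time_s: 8.1
ee_pos: [0.408, 0.163, 0.1257]
ee_rot: [-0.475, 0.524, -0.475, -0.523]
ft_force: [0.1, -0.6, -1.4]
grip_width: 0.193
```

Emit:
move_arm:
  gripper: [255,255,255,255,255,255,255,255,255,255]
  dp:
    - [8,0,0]
    - [25,0,0]
    - [45,0,0]
    - [63,0,0]
    - [76,0,0]
    - [83,0,0]
    - [86,0,0]
    - [86,0,0]
    - [86,0,0]
    - [86,0,0]
  turn: [0,0,0,0,0,0,0,0,0,0]

```text
time_s: 9.35
ee_pos: [0.4082, 0.1636, 0.04]
ee_rot: [-0.475, 0.524, -0.475, -0.523]
ft_force: [-0.4, -0.1, -1.2]
grip_width: 0.198
```

```bash
cat > chk.py <<'E'
from h import *
import sys
tag=sys.argv[1];s=ctrl.state();Rt=rot(s['ee_rot']);print(s['time_s'],np.round(s['ee_pos'],4),'yaw',np.degrees(np.arctan2(Rt[1,2],Rt[0,2]))-90,np.round(s['ft_force'],2))
b=np.array(s['ee_pos'])-.1*Rt[:,1]+[0,0,-.026];print('blade centre est',b.round(4))
out=[]
for n in('top','side'):
    c=cam(n);p=proj(c,b)[0];x,y=int(np.clip(p[0]-40,0,480)),int(np.clip(p[1]-40,0,330))
    cv2.drawMarker(c['bgr'],tuple(p.round().astype(int)),(255,0,255),cv2.MARKER_CROSS,3) if len(sys.argv)>2 else 0
    out.append(cv2.resize(c['bgr'][y:y+90,x:x+80],None,fx=5,fy=5,interpolation=cv2.INTER_CUBIC))
    print(n,'crop origin',x,y,'est px',p.round(1))
cv2.imwrite(f'pics/{tag}.png',np.hstack(out))
E
python3 chk.py a1
```

```text
9.35 [0.4082 0.1636 0.04  ] yaw 5.555305621223283 [-0.37 -0.13 -1.18]
blade centre est [0.5077 0.1733 0.0141]
top crop origin 183 211 est px [223.7 251.4]
side crop origin 238 244 est px [278.2 284.3]
```

View pics/a1.png

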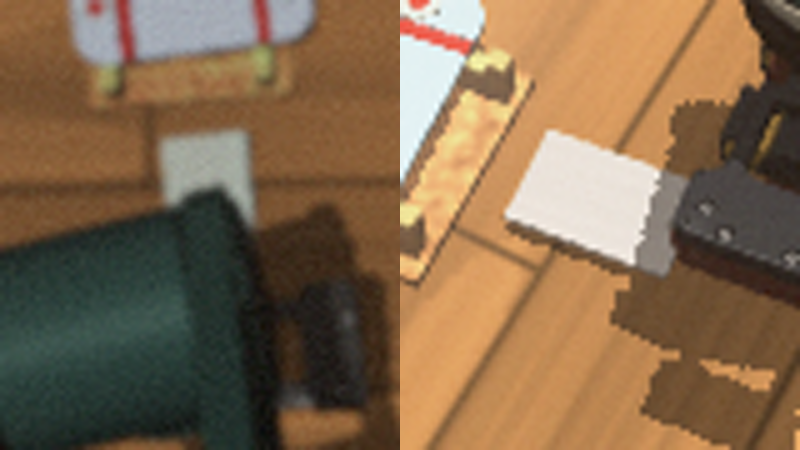

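```bash
python3 - <<'E'
from h import *
T=cam('top');S=cam('side')
for z in(.010,.0165,.022):
    print(z,plane(T,[[215,238.6],[232.4,237.2]],z)[:,:2].round(4).tolist(),plane(S,[[259.4,287],[268,270]],z)[:,:2].round(4).tolist())
E
```

```text
0.01 [[0.5466, 0.1995], [0.5499, 0.1482]] [[0.5436, 0.1978], [0.5487, 0.1493]]
0.0165 [[0.5457, 0.1986], [0.5489, 0.1476]] [[0.5414, 0.2008], [0.5465, 0.1526]]
0.022 [[0.5449, 0.1979], [0.5481, 0.1471]] [[0.5396, 0.2033], [0.5447, 0.1554]]
```

Emit:
move_arm:
  gripper: [255,255,255,255,255,255,255,255,255,255]
  dp:
    - [0,-5,0]
    - [0,-18,0]
    - [0,-35,0]
    - [0,-53,0]
    - [0,-71,0]
    - [0,-88,0]
    - [0,-103,0]
    - [0,-114,0]
    - [0,-120,0]
    - [0,-120,0]
  turn: [0,0,0,0,0,0,0,0,0,0]

```text
time_s: 10.8
ee_pos: [0.5274, 0.1751, 0.0396]
ee_rot: [0.475, -0.524, 0.475, 0.524]
ft_force: [0.1, -0.9, -1.7]
grip_width: 0.197
```

```bash
python3 chk.py a2
```

```text
10.8 [0.5274 0.1751 0.0396] yaw 5.5430974015105505 [ 0.13 -0.87 -1.68]
blade centre est [0.6269 0.1847 0.0136]
top crop origin 180 171 est px [220.1 211.6]
side crop origin 191 227 est px [231.8 267.1]
```

View pics/a2.png

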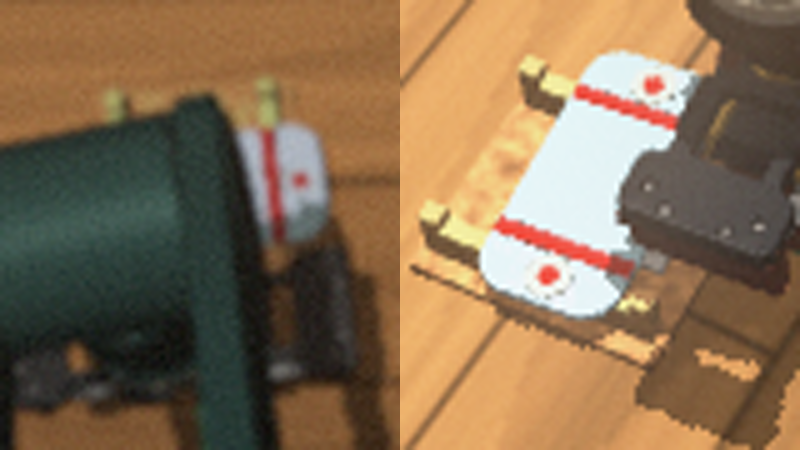

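Emit:
move_arm:
  gripper: [255,255,255,255,255,255,255,255,255,255]
  dp:
    - [-4,0,0]
    - [-8,0,0]
    - [-10,0,0]
    - [-12,0,0]
    - [-14,0,0]
    - [-18,0,0]
    - [-24,0,0]
    - [-31,0,0]
    - [-36,0,0]
    - [-38,0,0]
  turn: [0,0,0,0,0,0,0,0,0,0]

```text
time_s: 12.15
ee_pos: [0.5276, 0.1751, 0.0782]
ee_rot: [-0.475, 0.524, -0.475, -0.523]
ft_force: [0.0, 0.3, -1.8]
grip_width: 0.198
```

Emit:
move_arm:
  gripper: [255,255,255,255,255,255,255,255,255,255]
  dp:
    - [-4,0,0]
    - [-12,0,0]
    - [-24,0,0]
    - [-36,0,0]
    - [-46,0,0]
    - [-52,0,0]
    - [-55,0,0]
    - [-55,0,0]
    - [-55,0,0]
    - [-55,0,0]
  turn: [0,0,0,0,0,0,0,0,0,0]

```text
time_s: 13.4
ee_pos: [0.527, 0.175, 0.1322]
ee_rot: [0.475, -0.523, 0.476, 0.524]
ft_force: [0.2, 1.0, -2.3]
grip_width: 0.198
```

```bash
python3 chk.py a3
```

```text
13.4 [0.527  0.175  0.1322] yaw 5.545559629850601 [ 0.21  0.95 -2.32]
blade centre est [0.6265 0.1847 0.1062]
top crop origin 175 165 est px [216.  205.2]
side crop origin 187 204 est px [227.7 244.8]
```

View pics/a3.png

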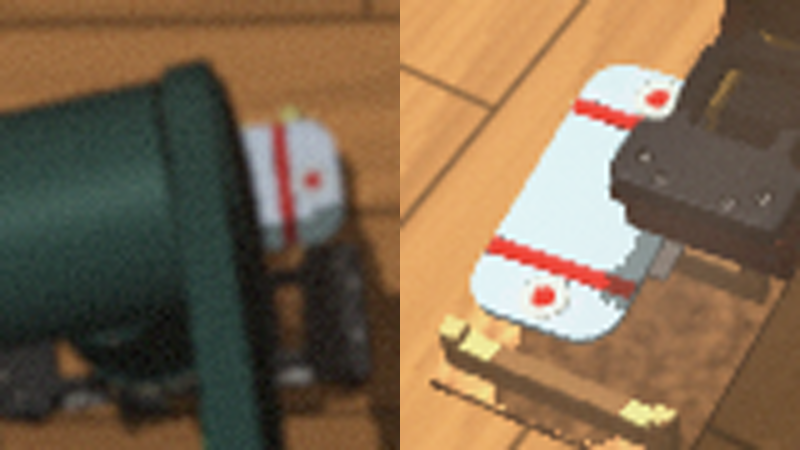

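```bash
python3 - <<'E'
from h import *
S=cam('side')
def f(uv,z):
    P=plane(S,uv,z);d=P[1]-P[0];print(z,P.mean(0).round(4),np.linalg.norm(d).round(4),np.degrees(np.arctan2(-d[0],d[1])).round(2))
f([[241.6,244],[220.6,282]],.032)
for z in(.105,.1127):f([[238.4,223.6],[215.6,263.2]],z)
E
```

```text
0.032 [0.6269 0.183  0.032 ] 0.1117 7.02
0.105 [0.6307 0.1796 0.105 ] 0.114 7.18
0.1127 [0.627  0.1837 0.1127] 0.1128 7.18
```

Emit:
move_arm:
  gripper: [255,255,255,255,255,255,255,255,255,255]
  dp:
    - [0,0,-4]
    - [0,2,-12]
    - [0,4,-24]
    - [0,6,-40]
    - [0,9,-60]
    - [0,13,-84]
    - [0,17,-109]
    - [0,20,-134]
    - [0,24,-159]
    - [0,28,-184]
  turn: [0,0,0,0,0,0,0,0,0,0]

```text
time_s: 14.8
ee_pos: [0.5168, -0.0128, 0.1328]
ee_rot: [-0.475, 0.524, -0.475, -0.523]
ft_force: [0.9, 0.1, -2.0]
grip_width: 0.198
```

Emit:
move_arm:
  gripper: [255,255,255,255,255,255,255,255,255,255]
  dp:
    - [0,4,-25]
    - [0,8,-50]
    - [0,11,-75]
    - [0,15,-100]
    - [0,19,-124]
    - [0,22,-145]
    - [0,25,-162]
    - [0,27,-174]
    - [0,28,-182]
    - [0,28,-186]
  turn: [1,3,6,9,12,15,17.5,19.5,20.5,20.7]

```text
time_s: 16.05
ee_pos: [0.5073, -0.1988, 0.1327]
ee_rot: [0.562, -0.43, 0.562, 0.43]
ft_force: [-0.3, 0.2, -2.0]
grip_width: 0.196
```

Emit:
move_arm:
  gripper: [255,255,255,255,255,255,255,255,255,255]
  dp:
    - [0,0,0]
    - [0,0,0]
    - [0,0,0]
    - [4,0,0]
    - [11,0,0]
    - [19,0,0]
    - [25,0,0]
    - [29,0,0]
    - [30,0,0]
    - [30,0,0]
  turn: [0,0,0,0,0,0,0,0,0,0]

```text
time_s: 17.3
ee_pos: [0.5074, -0.1987, 0.1028]
ee_rot: [0.562, -0.43, 0.562, 0.43]
ft_force: [0.8, 0.4, -2.2]
grip_width: 0.194
```

```bash
python3 chk.py a4
```

```text
17.3 [ 0.5074 -0.1987  0.1028] yaw -15.158117381991772 [ 0.84  0.39 -2.16]
blade centre est [ 0.6039 -0.2248  0.0768]
top crop origin 321 172 est px [361.7 212.5]
side crop origin 276 106 est px [316.9 146.6]
```

View pics/a4.png

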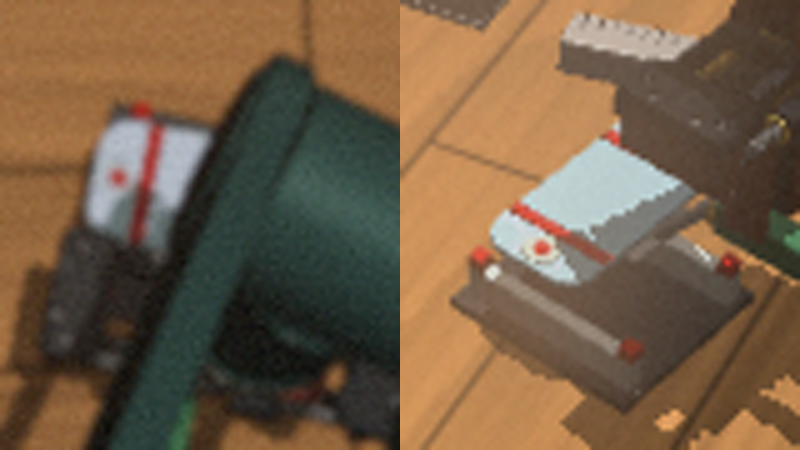

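```bash
python3 - <<'E'
from h import *
for n,uv in(('side',[304.2,155.4]),('top',[344.6,207.4])):
    c=cam(n);P=plane(c,uv,.0833)[0];print(n,P.round(4),(P[:2]-.056*np.array([.235,.972])).round(4))
E
```

```text
side [ 0.6163 -0.1705  0.0833] [ 0.6032 -0.225 ]
top [ 0.6183 -0.176   0.0833] [ 0.6052 -0.2304]
```

Emit:
move_arm:
  gripper: [255,255,255,255,255,255,255,255,255,255]
  dp:
    - [4,0,0]
    - [12,0,0]
    - [22,0,0]
    - [32,0,0]
    - [39,0,0]
    - [43,0,0]
    - [45,0,0]
    - [46.5,0,0]
    - [48,0,0]
    - [49.5,0,0]
  turn: [0,0,0,0,0,0,0,0,0,0]

```text
time_s: 18.75
ee_pos: [0.5074, -0.1987, 0.0533]
ee_rot: [0.562, -0.43, 0.562, 0.43]
ft_force: [0.2, -0.0, -2.2]
grip_width: 0.194
```

Emit:
move_arm:
  gripper: [255,255,255,255,255,255,255,255,255,255]
  dp:
    - [1,0,0]
    - [2,0,0]
    - [3,0,0]
    - [4,0,0]
    - [5,0,0]
    - [6.5,0,0]
    - [8.5,0,0]
    - [11,0,0]
    - [13.5,0,0]
    - [14.5,0,0]
  turn: [0,0,0,0,0,0,0,0,0,0]

```text
time_s: 20.0
ee_pos: [0.5072, -0.1985, 0.0384]
ee_rot: [0.561, -0.43, 0.562, 0.43]
ft_force: [-0.1, 0.3, -1.2]
grip_width: 0.195
```

```bash
python3 chk.py a5
```

```text
20.0 [ 0.5072 -0.1985  0.0384] yaw -15.154682285157108 [-0.08  0.3  -1.18]
blade centre est [ 0.6037 -0.2247  0.0124]
top crop origin 317 176 est px [357.8 216.8]
side crop origin 275 123 est px [315.9 163.4]
```

View pics/a5.png

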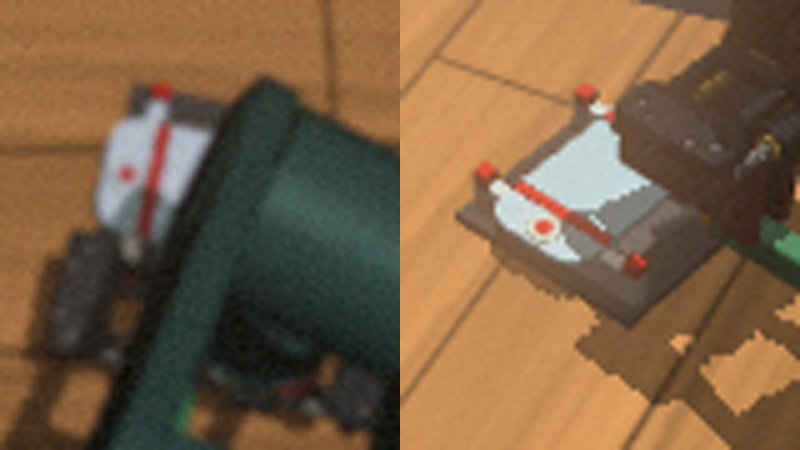

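Emit:
move_arm:
  gripper: [255,255,255,255,255,255,255,255,255,255]
  dp:
    - [0,3,0]
    - [0,10,0]
    - [0,22,0]
    - [0,38,0]
    - [0,56,0]
    - [0,76,0]
    - [0,96,0]
    - [0,114,0]
    - [0,124,0]
    - [0,127,0]
  turn: [0,0,0,0,0,0,0,0,0,0]

```text
time_s: 21.35
ee_pos: [0.3842, -0.1653, 0.0388]
ee_rot: [0.562, -0.43, 0.562, 0.43]
ft_force: [0.0, -0.2, -1.7]
grip_width: 0.194
```

Emit:
move_arm:
  gripper: [255,255,255,255,255,255,255,255,255,255]
  dp:
    - [0,0,0]
    - [2,0,0]
    - [5,0,0]
    - [8,0,0]
    - [10,0,0]
    - [11,0,0]
    - [12,0,0]
    - [12.5,0,0]
    - [12.5,0,0]
    - [12.5,0,0]
  turn: [0,0,0,0,0,0,0,0,0,0]

```text
time_s: 22.6
ee_pos: [0.3848, -0.1654, 0.0263]
ee_rot: [0.562, -0.43, 0.562, 0.43]
ft_force: [-1.1, 0.6, -2.3]
grip_width: 0.193
```

```bash
python3 chk.py a6
```

```text
22.6 [ 0.3848 -0.1654  0.0263] yaw -15.151586828960873 [-1.12  0.61 -2.3 ]
blade centre est [ 4.813e-01 -1.916e-01  3.000e-04]
top crop origin 308 218 est px [348.1 258.6]
side crop origin 310 148 est px [350.2 188.4]
```

View pics/a6.png

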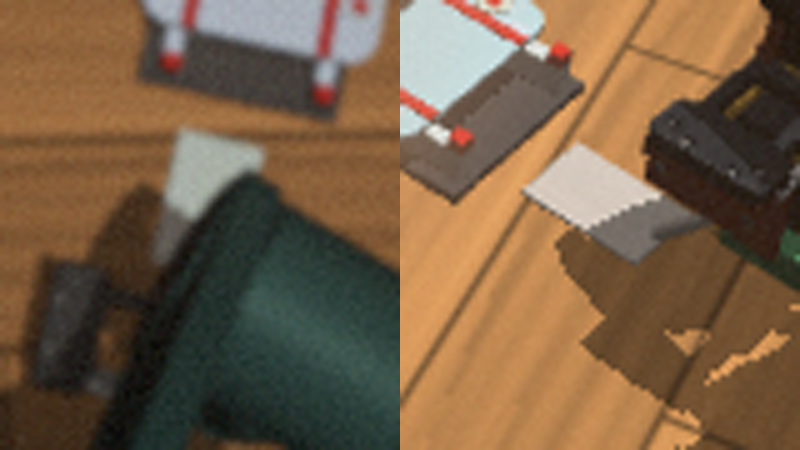

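Emit:
move_arm:
  gripper: [210,190,150,80,0,0,0,0,0,0]
  dp:
    - [0.5,0,0]
    - [0.5,0,0]
    - [0.5,0,0]
    - [0.5,0,0]
    - [0.5,0,0]
    - [0.5,0,0]
    - [0.5,0,0]
    - [0.5,0,0]
    - [0.5,0,0]
    - [0.5,0,0]
  turn: [0,0,0,0,0,0,0,0,0,0]

```text
time_s: 23.95
ee_pos: [0.3847, -0.1654, 0.0257]
ee_rot: [0.562, -0.43, 0.562, 0.43]
ft_force: [0.5, 1.1, 0.1]
grip_width: 0.996
```

Emit:
move_arm:
  gripper: [0,0,0,0,0,0,0,0,0,0]
  dp:
    - [-5,0,0]
    - [-15,0,0]
    - [-30,0,0]
    - [-50,0,0]
    - [-80,0,0]
    - [-110,0,0]
    - [-140,0,0]
    - [-160,0,0]
    - [-165,0,0]
    - [-165,0,0]
  turn: [0,0,0,0,0,0,0,0,0,0]

```text
time_s: 25.2
ee_pos: [0.3846, -0.1653, 0.1908]
ee_rot: [0.562, -0.43, 0.562, 0.43]
ft_force: [0.1, 0.2, -0.7]
grip_width: 0.999
```

```bash
cat > fin.py <<'E'
from h import *
s=ctrl.state();print(s['time_s'],np.round(s['ee_pos'],3),np.round(s['ft_force'],1))
for n,box in(('side',(255,110,380,220)),('top',(320,180,390,240)),('wrist',(0,0,560,265))):
    c=cam(n);hsv=cv2.cvtColor(c['bgr'],cv2.COLOR_BGR2HSV);H,S,V=[hsv[...,i].astype(int) for i in range(3)]
    def sel(m):
        k=np.zeros_like(m);k[box[1]:box[3],box[0]:box[2]]=m[box[1]:box[3],box[0]:box[2]];return k
    def rep(nm,m,z,a,k=4):
        for b in blobs(sel(m),a)[:k]:
            P=plane(c,b[:,0],z)[:,:2].astype(np.float32);(ctr,sz,_)=cv2.minAreaRect(P);print(n,nm,np.round(ctr,4),np.round(sz,3))
    red=((H<8)|(H>172))&(S>110)&(V>80)
    if n!='wrist':
        rep('pale(wing parts)',(S<70)&(V>130)&(H>80),.032,30);rep('red',red,.034,3,8)
    else: rep('green',(H>40)&(H<90)&(S>60),.056,300,1)
E
python3 fin.py
```

```text
25.2 [ 0.385 -0.165  0.191] [ 0.1  0.2 -0.7]
side pale(wing parts) [ 0.6043 -0.2272] [0.068 0.069]
side pale(wing parts) [ 0.5985 -0.167 ] [0.023 0.023]
side pale(wing parts) [ 0.5704 -0.2776] [0.023 0.026]
side red [ 0.6146 -0.187 ] [0.008 0.069]
side red [ 0.5941 -0.2641] [0.008 0.066]
side red [ 0.5611 -0.1715] [0.009 0.014]
side red [ 0.54  -0.258] [0.009 0.016]
side red [ 0.6676 -0.1967] [0.008 0.007]
side red [ 0.6472 -0.2849] [0.009 0.007]
top pale(wing parts) [ 0.6068 -0.2302] [0.072 0.07 ]
top pale(wing parts) [ 0.6164 -0.1753] [0.029 0.096]
top pale(wing parts) [ 0.5933 -0.2821] [0.029 0.098]
top red [ 0.6165 -0.1907] [0.005 0.065]
top red [ 0.5968 -0.2686] [0.005 0.064]
top red [ 0.5601 -0.1727] [0.012 0.009]
top red [ 0.5398 -0.2601] [0.015 0.009]
top red [ 0.6484 -0.2863] [0.012 0.009]
top red [ 0.6688 -0.1985] [0.012 0.006]
wrist green [ 0.3547 -0.1573] [0.017 0.107]
```

```bash
python3 -c "
from plant import ctrl
print(ctrl.finish_job())"
```

```text
the job is handed in; nothing more can be done
None
```

The wing is on the curing stand, the spatula is back on the bench, and I handed the job in at about 25 s of the 67 s allowed. I gripped the spatula by its green handle and slid the blade under the wing between the rack's rails. The wing went up level, across to the stand and down slowly onto both rails. I then drew the blade straight out, set the spatula down in front of the stand and raised the arm clear.

**Wing:** in the last check, the top and side views both put its centre within about 3 mm of the stand's centre. It lies square between the red lips with both tips overhanging. The two cameras differ by about 2–3 mm in absolute position, so I compared wing and stand within each view.

**Spatula:** its blade and foot are on the bare bench, with the tip about 20 mm clear of the stand's base. The wrist camera saw the handle at the same apparent length as when it first stood level.

**Not checked:** I didn't re-measure the bystanders at the end. The planned paths stayed clear of them, and the readings I took showed no sign of contact (2.6 N at most). None of the checks failed.

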